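Stamp a stock tag on the lever press and lock the press

ROBOT

A 6-joint arm with a two-finger parallel gripper is mounted at the origin on the work surface. World frame = base frame: x ahead of the robot, y to its left, z up, the work surface at z = 0. Lengths are in m, angles in degrees, forces in N, time in s.
With the tool pointing down it reaches from about 0.4 to 0.825 m from the base axis. Payload 7 kg.
Tool frame: the origin (TCP) lies between the finger pads; the fingertips stand 22 mm ahead of it and the grasp point (between the pads) lies 3 mm ahead of it; z points along the fingers, y is the direction in which the jaws open and shut (so a half turn about z gives the same grasp; the last joint's range is limited). The gripper opens to 88 mm and grips with 3 to 60 N. Pads are 19 mm wide; open, the fingers measure 130 mm over their backs; the gripper's body (78 mm by 193 mm) begins 47 mm behind the grasp point.
Start: joints at [90.247, 20.546, 0.682, 0, -70.136, -16.507], TCP at [0.189, 0.648, 0.249] pointing down, gripper open.
Joint ranges: [-176.03, 176.03], [-82.01, 121.73], [-58.28, 71.71], [-173.87, 95.51], [-174.79, -0.11], [-173.66, 173.66]. Speed limits (degrees/s): [136.94, 136.94, 172.46, 180, 180, 180].

INTERFACE

Orientations are given as [roll, pitch, yaw] about the fixed x, y, z axes, in that order (R = Rz(yaw) Ry(pitch) Rx(roll)).
In Python, from plant import telemetry, cams, r gives the robot as it stands.
- The arm moves only by the tool carry_out, never from a script. Its argument "commands" is one flat list of numbers, 5 for each row, row after row: the shift along the world's x, y, z as a fraction of full scale, then the turn about the world's z as a fraction of full scale, then the gripper's target within -1 to 1 (shut at 1, half-way at 0, fully open at -1). In form: [x, y, z, turn, claw, x, y, z, turn, claw, ...]. A call has 1 to 8 rows; each row shifts and turns the commanded pose from where the row before left it; what a row does not reach is not made up. Full scale, the value 1, is 0.04 m for a shift and 4 degrees for a turn. A row lasts 1/10 s, in which the tool goes at most 50 mm and 8.59 degrees, less where a joint would pass 70% of its speed; a pose out of reach is approached as far as the arm can. A call with a number of a shift or a turn outside -1 to 1 is refused whole. A call with a gripper value outside its range is refused whole. The fingers move at their own pace and stop on an object; "grip_force" is the grip in N (left out, the last holds). Time passes only in rows, so rows that do not move let the fingers close. It gives the time, the measured TCP pose, the force and the opening at its end, in the units of the state.
- telemetry.get_state(): the state, without advancing time (a new reading comes with each control period).
- cams.capture(name): name is "scene" or "top" or "wrist"; returns a dict with "frame" (420x560x3 uint8, red, green, blue), "camera_matrix" (3x3 intrinsics, pixels), "camera_from_world" (4x4, takes a point from world to camera coordinates); the wrist camera has in their place "mount" (4x4, takes a point from camera to tool coordinates, whose origin is the TCP and whose axes are the flange's). Camera axes: x right, y down, z forward; pixel columns grow to the right and rows downward; lengths in m; the calibration is good to about 2 mm. A picture is of the moment at which its call begins: read the wrist's pose just before it. There is no depth.
- r.close_job(): hands the job in, once; it reports no verdict.
The state is a dict: "time_s": time; "joints": joint angles; "qd": joint speeds; "joint_torque": joint torques, N m; "tcp_pos": TCP position; "eef_rot": TCP orientation; "contact_force": force on the tool from outside, world axes, zero at the start; "moment": the same for the moment, N m; "gripper_width": finger opening in m.
Only numpy, scipy, OpenCV 4.12 (cv2) and the standard library are available. Lean on these libraries where they do the work, as an engineer would, in place of code of your own. Each camera call takes 0.05 s, during which the arm holds its last target. There are 200 camera calls.

TASK

Stamp the tag that lies in the lever press: swing the press's lever down to its stop, then ease it all the way back up, keeping hold of it or staying on it so that the spring does not fling it. Then take the steel lock pin out of the wooden rack and put it down through the eye on top of the press until its collar sits flat on the plate, so the lever is locked. Leave the awl and everything else on the shelf where they are.

Things in the scene. Friction and masses are not known exactly. Their poses are not given: they have to be found in the camera images.
- lever (a joint): Swing of the press's lever, rad. 0 = at rest, lever sloping up 25 degrees (0.436 rad) above level; grows as the lever is pushed down; 0.61 = fully down on its stop, 10 degrees below level. A spring always pushes it back up to 0: about 5 N must be pressed on the handle to start it and about 11 N at the stop. Let go, it flies back.
- handle (a point): Centre of the lever's black rubber T-grip, a level round bar 24 mm across and 90 mm long, parallel to the lever's hinge axle (square to the lever), at the lever's free end. It moves with the lever on a circle of radius 210 mm about lever_pivot, 229 mm above the shelf at rest and 104 mm at the stop. The lever itself is an 18 mm steel bar. Nothing taller than 30 mm is under the grip.
- lever_pivot (a point): Centre of the lever's level hinge axle, 140 mm above the shelf, in the grey press (base 210 x 120 mm, fixed). The horizontal direction from here to handle is the direction in which the press faces; it differs from start to start.
- lock_eye (a point): Centre of the eye (round hole 14 mm, edge chamfered 2 mm, axis vertical) at the top face of the steel plate (66 x 56 x 12 mm) on top of the press, 205 mm above the shelf, straight above the lever pivot. 4 mm below this plate the lever's tongue (8 mm thick) has a 17 mm hole, in line with the eye only when the lever is at rest. Below the plate's top face there is room for 50 mm of pin.
- pin: Steel lock pin, 90 mm long, 90 g, standing upright in one of the two holes of the rack. Origin: centre of its lower tip; z runs up along it. Round shank 10 mm across and 45 mm long (tip tapered over the last 5 mm to 5.6 mm), then a collar 28 mm across and 5 mm thick, then a plain round knob 24 mm across and 40 mm tall (from 50 to 90 mm above the origin) to grip. In the rack its collar sits on the top of the rack, 60 mm above the shelf.
- pin_collar (a point): On the pin's axis at the underside of its collar, 45 mm above the tip. Pin fully home: this point meets lock_eye.
- awl: Bystander: awl with a pear-shaped pale wood handle (32 mm at its widest, top 130 mm above its tip) standing in the other hole of the rack, 100 mm from the pin; the line from pin to awl is the rack's long direction. Origin: its lower tip. Leave it.
- rack: Fixed wooden block 170 (its x) x 70 x 60 mm high with two holes 50 mm either side of its middle; pin and awl stand in them, either way round. Origin: centre of its underside.
- jar: Bystander: empty glass jar, 80 mm across, 110 mm tall, open top. Origin: centre of its underside.
- stapler: Bystander: white stapler 140 x 36 x 63 mm high. Origin: centre of its underside.
- tape_gun: Bystander: silver tape gun with a tape roll lying flat, about 215 mm long, 55 mm high. Origin: under the middle of the roll.
- tag_tray: Bystander: small wooden tray of tags 100 x 75 x 30 mm high. Origin: centre of its underside.

How it is judged (in metres and radians):
On the way, in this order (a step that is already met when the one before it is completed fails the run):
1. the lever is swung down to its stop (within 0.05 rad) (value of joint lever above 0.56 rad), for 0.1 s.
2. the lever is fully back up at rest (within 0.03 rad) (value of joint lever below 0.03 rad), for 0.1 s.
At the end, for the whole second after the job is handed in: The lock pin stands in the eye of the press, upright within 0.12 rad, its collar within 4 mm of the plate's top face and within 6 mm of the eye's centre, at rest; the lever is up at rest (within 0.03 rad) (horizontal distance between pin_collar and lock_eye below 0.006 m and z of pin_collar in the frame of lock_eye between -0.004 and 0.004 m and angle between pin's own z axis and vertical below 0.12 rad and linear speed of pin below 0.02 m/s and value of joint lever below 0.03 rad); the robot touches nothing.
It fails at once if the lever is flung back by its spring (faster than 2.5 rad/s) (velocity of joint lever below -2.5 rad/s).
It fails at once if a bystander (jar, stapler, tape gun, tag tray or awl) is moved more than 30 mm (distance of any of jar, stapler, tape_gun, tag_tray, awl from where it was at the start of the episode above 0.03 m).
It also fails if it takes over 72 s, if anything falls off the work surface, if the arm or the gripper's body presses on something with over 40 N, if the wrist force passes 120 N, or if a joint passes its speed limit or range.

## Working session

There is one attempt and no reset: what is moved stays moved. The work goes in short steps, Python scripts to look and compute and a tool call to move; the robot and the scene stay as the last step left them, time stands still between calls to the robot, and variables do not carry over. Pictures are saved under pics/ and viewed, about 8 in all and at most 12, crops included, and the job is handed in when it is done.

Besides the shell and the picture viewer there is one more tool, called after ">>>" by a JSON object that holds its "op" and its "data". carry_out: Moves the arm, as the interface text tells. Shift numbers are shares of 0.04 m and turn numbers shares of 4 degrees, none past 1 either way. Its arguments: {"type":"object","properties":{"commands":{"type":"array"},"grip_force":{"type":"number"}},"required":["commands"]}

```bash
mkdir -p pics; python3 - <<'E'
from plant import telemetry,cams,r
import cv2,numpy as np
print(telemetry.get_state())
for n in ("scene","top"):
    c=cams.capture(n);cv2.imwrite(f"pics/{n}0.png",cv2.resize(c["frame"][:,:,::-1],(784,588)) if 0 else c["frame"][:,:,::-1])
    print(n,c["camera_matrix"].round(2).tolist(),c["camera_from_world"].round(4).tolist())
    np.savez(f"{n}.npz",K=c["camera_matrix"],T=c["camera_from_world"])
E
```

```text
{'time_s': 0.0, 'joints': array([ 9.02458402e+01,  2.05910138e+01,  6.33815562e-01, -1.98907230e-02,
       -7.01360917e+01, -1.65079896e+01]), 'qd': array([-0.0106323 ,  0.04383713, -0.03906332,  0.03140116,  0.06240277,
       -0.0286232 ]), 'joint_torque': array([-2.94898982e-04, -5.82719994e+01,  2.93051541e+01,  6.99695393e+00,
        6.97085430e-03, -1.56166111e-04]), 'tcp_pos': array([0.18890702, 0.64755351, 0.24762846]), 'eef_rot': array([ 1.79905242e+02, -8.58296957e-03, -1.62689161e+01]), 'contact_force': array([-0.21587791, -0.96577679, -0.47356438]), 'moment': array([-0.0522285 ,  0.01221903, -0.00068195]), 'gripper_width': 0.08791799646200221}
scene [[471.61, 0.0, 278.06], [0.0, 471.61, 204.89], [0.0, 0.0, 1.0]] [[-0.5987, 0.8007, 0.02, 0.4052], [0.4148, 0.3313, -0.8475, -0.0775], [-0.6852, -0.4991, -0.5305, 1.5922], [0.0, 0.0, 0.0, 1.0]]
top [[512.93, 0.0, 278.2], [0.0, 512.93, 209.05], [0.0, 0.0, 1.0]] [[-0.0036, -1.0, 0.0029, -0.0711], [-0.9971, 0.0033, -0.0761, 0.603], [0.0761, -0.0032, -0.9971, 1.4722], [0.0, 0.0, 0.0, 1.0]]
```

View pics/scene0.png

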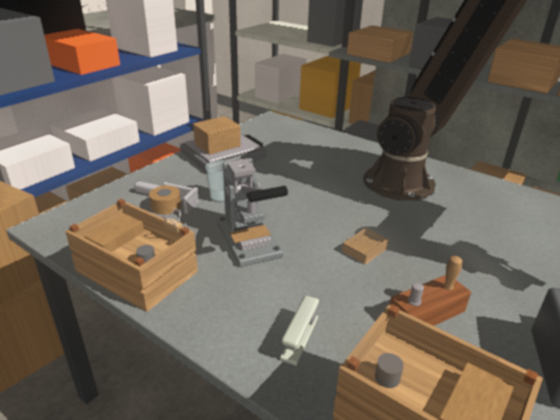

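View pics/top0.png

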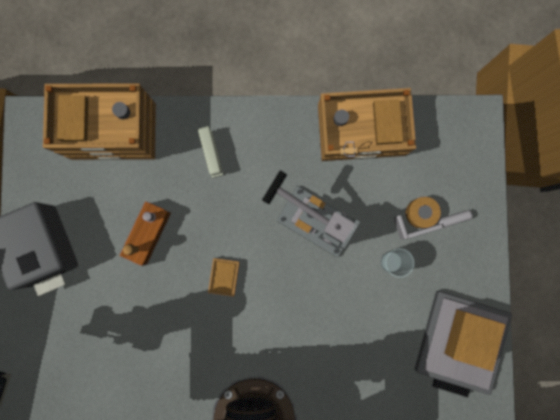

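The scene view shows the press at about (250,210), grip (268,194), pin knob (417,293) and awl (454,270). In the top view the grip is at (275,187), plate (338,228), pin (149,216) and awl (128,248). I'll zoom in for precision.

```bash
python3 - <<'E'
import cv2,numpy as np
t=cv2.imread("pics/top0.png");s=cv2.imread("pics/scene0.png")
def crop(im,x,y,w,h,k=4):return cv2.resize(im[y:y+h,x:x+w],None,fx=k,fy=k,interpolation=cv2.INTER_CUBIC)
a=crop(t,255,165,110,100);b=crop(t,110,195,70,72);
c=crop(s,215,145,90,120);d=crop(s,380,245,100,75)
A=np.zeros((600,800,3),np.uint8)
A[:400,:440]=a;A[:288,450:730]=b;A[300:600,450:800]=d[:300,:350]
A=cv2.convertScaleAbs(A,alpha=1.5,beta=10)
cv2.imwrite("pics/z1.png",A)
E
```

```text
(no output)
```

View pics/z1.png

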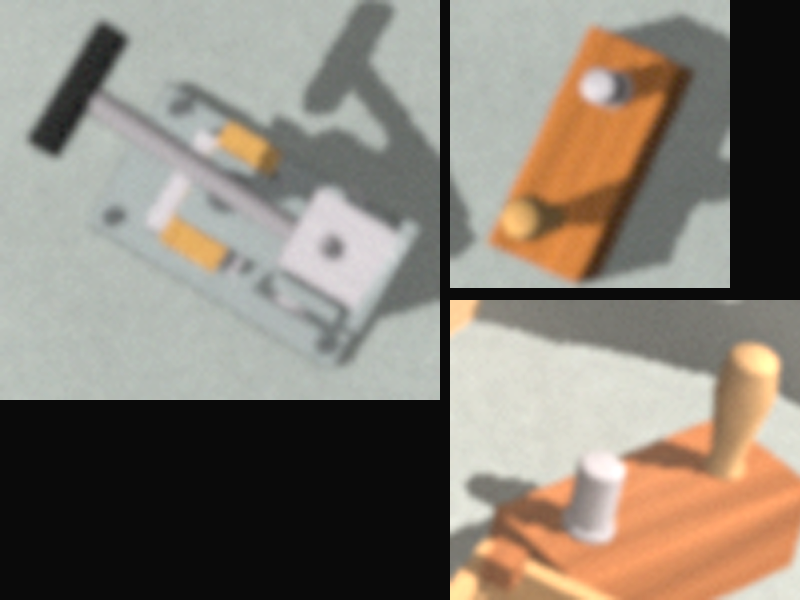

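In the crop, the grip is at (78,89), the eye at (332,246), the pin knob top at (600,86), the awl top at (521,217), and in the scene crop the knob top is at (605,462). Next I convert these to positions.

```bash
cat > h.py <<'E'
import numpy as np
def ray(K,T,u,v,z):
    d=np.linalg.inv(T[:3,:3])@np.linalg.inv(K)@[u,v,1]; o=-T[:3,:3].T@T[:3,3]
    return o+d*(z-o[2])/d[2]
def proj(K,T,p):
    q=K@(T[:3,:3]@p+T[:3,3]); return q[:2]/q[2]
E
python3 - <<'E'
from h import *
t=np.load("top.npz");s=np.load("scene.npz")
c=lambda x,y,x0,y0:((x+.5)/4-.5+x0,(y+.5)/4-.5+y0)
P={}
for n,px,z in(("handle",c(78,89,255,165),.229),("eye",c(332,246,255,165),.205),("pin",c(150,86,110,195),.105),("awl",c(71,217,110,195),.14)):
    P[n]=ray(t["K"],t["T"],*px,z);print(n,P[n].round(4),proj(s["K"],s["T"],P[n]).round(1))
print("pin scene",ray(s["K"],s["T"],*c(155,162,380,245),.105).round(4))
d=P["handle"]-P["eye"];print(np.hypot(*d[:2]),.21*np.cos(.436),np.degrees(np.arctan2(d[1],d[0])))
d=P["awl"]-P["pin"];print(np.hypot(*d[:2]),np.degrees(np.arctan2(d[1],d[0])))
for n,p,z in (("tray",(225,276),.03),("stapler",(210,152),.06),("jar",(397,262),.1)):print(n,ray(t["K"],t["T"],*p,z).round(3))
E
```

```text
handle [ 0.6431 -0.0625  0.229 ] [266.8 193.6]
eye [ 0.5446 -0.2243  0.205 ] [240.9 166.5]
pin [0.5782 0.2876 0.105 ] [415.9 284.7]
awl [0.4886 0.33   0.14  ] [453.9 258.5]
pin scene [0.5763 0.2923 0.105 ]
0.18938404312742538 0.19035411749197656 58.65950199563078
0.09913392939515867 154.65973687085778
tray [0.41 0.08 0.03]
stapler [0.765 0.122 0.06 ]
jar [ 0.45  -0.399  0.1  ]
```

>>> {"op": "carry_out", "data": {"commands": [0,0,1,-0.5,-1,0.3,-0.5,1,-0.5,-1,0.6,-1,0,-0.5,-1,0.6,-1,0,-0.5,-1,0.6,-1,0,-0.5,-1,0.6,-1,0,-0.5,-1,0.6,-1,0,-0.5,-1,0.6,-1,0,-0.25,-1], "grip_force": 25}}

```text
time_s: 0.9
tcp_pos: [0.3455, 0.386, 0.3284]
eef_rot: [180.0, 0.0, -31.3]
contact_force: [0.8, 0.4, 0.3]
gripper_width: 0.0875
```

>>> {"op": "carry_out", "data": {"commands": [0.6,-1,0,0,-1,0.6,-1,0,0,-1,0.6,-1,0,0,-1,0.6,-1,0,0,-1,0.6,-1,0,0,-1,0.6,-1,0,0,-1,0.6,-1,0,0,-1,0.6,-1,0,0,-1]}}

```text
time_s: 1.7
tcp_pos: [0.5375, 0.0661, 0.3285]
eef_rot: [-180.0, 0.0, -31.3]
contact_force: [0.1, 1.5, -0.3]
gripper_width: 0.0875
```

>>> {"op": "carry_out", "data": {"commands": [0.6,-1,0,0,-1,0.6,-1,0,0,-1,0.4,-0.5,0,0,-1,0,0,0,0,-1,0,0,0,0,-1,0,0,0,0,-1]}}

```text
time_s: 2.3
tcp_pos: [0.6006, -0.0316, 0.3284]
eef_rot: [180.0, 0.0, -31.2]
contact_force: [-0.3, -0.8, -0.5]
gripper_width: 0.0881
```

>>> {"op": "carry_out", "data": {"commands": [0.46,-0.41,-0.5,0,-1,0,0,-0.25,0,-1,0,0,0,0,-1,0,0,0,0,-1]}}

```text
time_s: 2.7
tcp_pos: [0.619, -0.0477, 0.2991]
eef_rot: [180.0, -0.0, -31.2]
contact_force: [0.7, -0.1, 1.0]
gripper_width: 0.0874
```

```bash
python3 - <<'E'
from plant import telemetry,cams
from h import *
import cv2
from scipy.spatial.transform import Rotation as R
st=telemetry.get_state();c=cams.capture("wrist");M=c["mount"];print(M.round(3).tolist())
B=np.eye(4);B[:3,:3]=R.from_euler("xyz",st["eef_rot"],degrees=True).as_matrix();B[:3,3]=st["tcp_pos"]
T=np.linalg.inv(B@M);np.savez("wrist1.npz",K=c["camera_matrix"],T=T)
f=c["frame"][:,:,::-1].copy()
for p in([.6431,-.0625,.229],[.619,-.048,.229],[.5446,-.2243,.205]):
    q=proj(c["camera_matrix"],T,np.array(p));print(q);
    cv2.circle(f,tuple(int(v) for v in np.clip(q,-999,999)),3,(0,0,255),-1)
cv2.imwrite("pics/w1.png",f)
E
```

```text
[[-0.0, -0.962, -0.273, 0.074], [1.0, -0.0, -0.001, 0.001], [0.0, -0.273, 0.962, -0.136], [0.0, 0.0, 0.0, 1.0]]
[281.02916447 188.71627721]
[281.21567142 231.03084671]
[553.3576492  181.73502803]
```

View pics/w1.png

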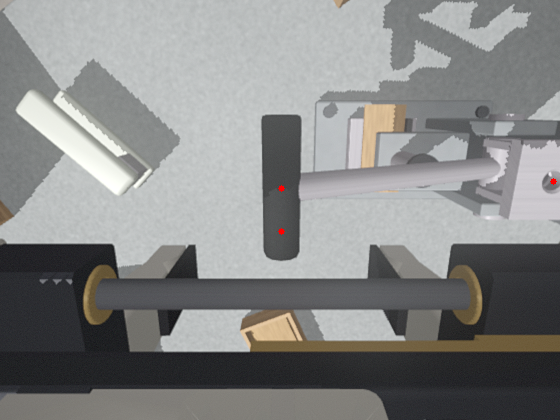

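The wrist view shows the grip bar centred at (281,187) and the eye at (551,181), which agrees with my predictions. Next I descend and grip.

>>> {"op": "carry_out", "data": {"commands": [0,0,-0.6,0,-1,0,0,-0.6,0,-1,0,0,-0.48,0,-1,0,0,0,0,1,0,0,0,0,1,0,0,0,0,1,0,0,0,0,1,0,0,0,0,1]}}

```text
time_s: 3.55
tcp_pos: [0.6198, -0.0484, 0.2324]
eef_rot: [-179.9, -0.1, -31.3]
contact_force: [-0.6, 0.0, 0.3]
gripper_width: 0.0529
```

```bash
python3 - <<'E'
import numpy as np
th=np.linspace(0,.63,15);a=.4363-th
r=.21*np.cos(a);z=.21*np.sin(a)
d=np.diff(r);u=np.array([np.cos(np.radians(58.66)),np.sin(np.radians(58.66))])
print(np.c_[th[1:],np.outer(d,u)/.04,np.diff(z)/.04].round(3))
E
```

```text
[[ 0.045  0.049  0.081 -0.216]
 [ 0.09   0.044  0.073 -0.22 ]
 [ 0.135  0.039  0.064 -0.224]
 [ 0.18   0.034  0.056 -0.227]
 [ 0.225  0.028  0.047 -0.23 ]
 [ 0.27   0.023  0.038 -0.232]
 [ 0.315  0.018  0.029 -0.234]
 [ 0.36   0.012  0.02  -0.235]
 [ 0.405  0.007  0.011 -0.236]
 [ 0.45   0.001  0.002 -0.236]
 [ 0.495 -0.004 -0.007 -0.236]
 [ 0.54  -0.01  -0.016 -0.235]
 [ 0.585 -0.015 -0.025 -0.234]
 [ 0.63  -0.021 -0.034 -0.233]]
```

>>> {"op": "carry_out", "data": {"commands": [0,0,0,0,1,0,0,0,0,1,0,0,0,0,1,0,0,0,0,1,0,0,0,0,1,0,0,0,0,1]}}

```text
time_s: 4.15
tcp_pos: [0.6201, -0.0475, 0.2314]
eef_rot: [-179.9, -0.0, -31.2]
contact_force: [1.9, 4.7, -0.6]
gripper_width: 0.0232
```

>>> {"op": "carry_out", "data": {"commands": [0.05,0.08,-0.216,0,1,0.044,0.073,-0.22,0,1,0.039,0.064,-0.224,0,1,0.034,0.056,-0.227,0,1,0,0,0,0,1]}}

```text
time_s: 4.65
tcp_pos: [0.6265, -0.037, 0.1961]
eef_rot: [-180.0, -0.0, -31.2]
contact_force: [-2.3, 3.2, 7.0]
gripper_width: 0.0235
```

>>> {"op": "carry_out", "data": {"commands": [0.028,0.047,-0.23,0,1,0.023,0.038,-0.232,0,1,0.018,0.029,-0.234,0,1,0.012,0.02,-0.235,0,1,0.007,0.01,-0.236,0,1,0,0,-0.236,0,1,-0.004,-0.007,-0.236,0,1,0,0,0,0,1]}}

```text
time_s: 5.45
tcp_pos: [0.6304, -0.0307, 0.1308]
eef_rot: [-179.9, -0.1, -31.2]
contact_force: [-2.8, 8.9, 9.0]
gripper_width: 0.0232
```

>>> {"op": "carry_out", "data": {"commands": [-0.01,-0.016,-0.235,0,1,-0.015,-0.025,-0.234,0,1,0,0,0,0,1,0,0,0,0,1], "grip_force": 35}}

```text
time_s: 5.85
tcp_pos: [0.6298, -0.0318, 0.113]
eef_rot: [-179.8, -0.1, -31.2]
contact_force: [-2.7, 11.8, 10.2]
gripper_width: 0.0229
```

>>> {"op": "carry_out", "data": {"commands": [-0.01,-0.015,-0.12,0,1,0,0,-0.06,0,1,0,0,0,0,1,0,0,0,0,1]}}

```text
time_s: 6.25
tcp_pos: [0.6294, -0.0325, 0.1061]
eef_rot: [-179.8, -0.1, -31.2]
contact_force: [-2.3, 10.8, 10.9]
gripper_width: 0.0232
```

>>> {"op": "carry_out", "data": {"commands": [0,0,-0.06,0,1,0,0,-0.05,0,1,0,0,0,0,1,0,0,0,0,1]}}

```text
time_s: 6.65
tcp_pos: [0.6291, -0.033, 0.1016]
eef_rot: [-179.9, -0.1, -31.2]
contact_force: [-4.1, 7.9, 12.2]
gripper_width: 0.0229
```

>>> {"op": "carry_out", "data": {"commands": [0,0,-0.1,0,1,0,0,0,0,1,0,0,0,0,1]}}

```text
time_s: 6.95
tcp_pos: [0.6288, -0.0334, 0.0986]
eef_rot: [-179.9, -0.1, -31.2]
contact_force: [-6.8, 7.9, 18.1]
gripper_width: 0.0231
```

```bash
python3 - <<'E'
from plant import telemetry,cams
from h import *
import cv2
c=cams.capture("scene");f=c["frame"][:,:,::-1]
a=np.radians(-10);u=np.array([np.cos(np.radians(58.66)),np.sin(np.radians(58.66)),0])
p=np.array([.5446,-.2243,.14]);w=np.array([.854,-.52,0])
f=cv2.resize(f[130:270,200:340],None,fx=4,fy=4,interpolation=cv2.INTER_CUBIC)
for s in(.045,0,-.045):
  q=proj(c["camera_matrix"],c["camera_from_world"],p+.21*(np.cos(a)*u+[0,0,np.sin(a)])+s*w)
  q=((q-[200,130]+.5)*4-.5).round().astype(int);print(q);cv2.circle(f,tuple(int(i) for i in q),2,(0,0,255),-1)
cv2.imwrite("pics/s2.png",cv2.convertScaleAbs(f,alpha=1.5))
E
```

```text
[205 469]
[278 453]
[348 437]
```

View pics/s2.png

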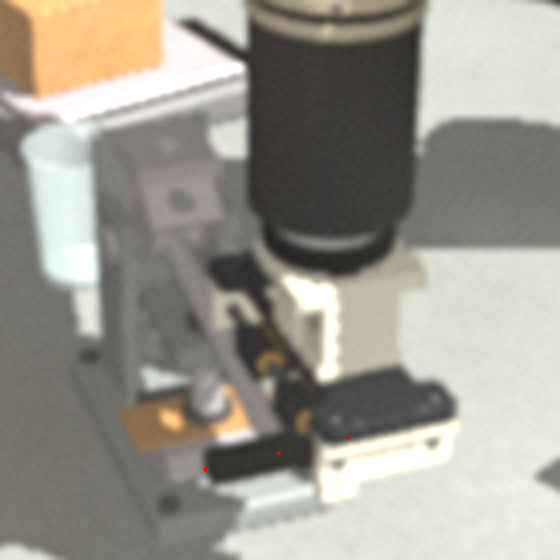

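The bar's far end is at (208,464) against a predicted (205,469) at the stop, and its middle is on the prediction. The lever is at or nearly at its stop, so I'll press a bit more to confirm.

>>> {"op": "carry_out", "data": {"commands": [0,0,-0.08,0,1,0,0,0,0,1,0,0,0,0,1]}}

```text
time_s: 7.3
tcp_pos: [0.6291, -0.0336, 0.0976]
eef_rot: [-179.9, -0.2, -31.1]
contact_force: [-12.2, 8.2, 33.4]
gripper_width: 0.0235
```

>>> {"op": "carry_out", "data": {"commands": [0,0,0.15,0,1,0.01,0.015,0.2,0,1,0.015,0.025,0.234,0,1,0.01,0.016,0.235,0,1,0.004,0.007,0.236,0,1,0,0,0.236,0,1,-0.007,-0.01,0.236,0,1,0,0,0,0,1]}}

```text
time_s: 8.1
tcp_pos: [0.63, -0.032, 0.1561]
eef_rot: [-179.9, -0.1, -31.2]
contact_force: [-1.5, 1.8, 6.0]
gripper_width: 0.0234
```

>>> {"op": "carry_out", "data": {"commands": [-0.012,-0.02,0.235,0,1,-0.018,-0.029,0.234,0,1,-0.023,-0.038,0.232,0,1,-0.028,-0.047,0.23,0,1,-0.034,-0.056,0.227,0,1,0,0,0,0,1]}}

```text
time_s: 8.7
tcp_pos: [0.6239, -0.0418, 0.2015]
eef_rot: [179.9, -0.0, -31.3]
contact_force: [-1.4, -6.3, 2.3]
gripper_width: 0.0233
```

>>> {"op": "carry_out", "data": {"commands": [-0.039,-0.064,0.224,0,1,-0.044,-0.073,0.22,0,1,0,0,0,0,1,0,0,0,0,1]}}

```text
time_s: 9.1
tcp_pos: [0.6202, -0.0474, 0.217]
eef_rot: [179.8, 0.1, -31.3]
contact_force: [1.3, -9.9, -3.6]
gripper_width: 0.0228
```

>>> {"op": "carry_out", "data": {"commands": [0,0,0.1,0,1,0,0,0.05,0,1,0,0,0,0,1,0,0,0,0,1]}}

```text
time_s: 9.5
tcp_pos: [0.6199, -0.0477, 0.2179]
eef_rot: [179.7, 0.3, -31.4]
contact_force: [14.4, -16.2, -32.0]
gripper_width: 0.0231
```

The upper stop is reached, with a clear downward reaction. I'll relax and release.

>>> {"op": "carry_out", "data": {"commands": [0,0,-0.1,0,1,0,0,0,0,1,0,0,0,0,-1,0,0,0,0,-1,0,0,0,0,-1,0,0,0,0,-1,0,0,0,0,-1,0,0,0,0,-1]}}

```text
time_s: 10.3
tcp_pos: [0.6214, -0.045, 0.2201]
eef_rot: [-180.0, -0.0, -31.2]
contact_force: [0.3, 0.7, -0.2]
gripper_width: 0.0653
```

>>> {"op": "carry_out", "data": {"commands": [0,0,0,0,-1,0,0,0,0,-1,0,0,0,0,-1]}}

```text
time_s: 10.6
tcp_pos: [0.6214, -0.0452, 0.22]
eef_rot: [-180.0, -0.0, -31.3]
contact_force: [-0.3, 0.4, -0.9]
gripper_width: 0.086
```

>>> {"op": "carry_out", "data": {"commands": [0,0,0.6,0,-1,0,0,1,0,-1,0,0.4,0.8,0,-1,-0.2,1,0,0.5,-1,-0.2,1,0,0.5,-1,-0.2,1,0,0.5,-1,-0.2,1,0,0,-1,-0.2,1,0,0,-1]}}

```text
time_s: 11.4
tcp_pos: [0.5809, 0.1723, 0.3161]
eef_rot: [-180.0, -0.0, -25.3]
contact_force: [1.1, 0.5, -0.7]
gripper_width: 0.0876
```

>>> {"op": "carry_out", "data": {"commands": [-0.1,1,0,0,-1,0,1,-0.5,0,-1,0,0.9,-1,0,-1,0,0,-0.8,0,-1,0,0,0,0,-1,0,0,0,0,-1]}}

```text
time_s: 12.0
tcp_pos: [0.5777, 0.2839, 0.2273]
eef_rot: [179.9, -0.0, -25.2]
contact_force: [0.2, -0.1, 1.1]
gripper_width: 0.0875
```

```bash
cat > wr.py <<'E'
from plant import telemetry,cams
from h import *
import cv2,sys
from scipy.spatial.transform import Rotation as R
def look(name,pts):
    st=telemetry.get_state();c=cams.capture("wrist")
    B=np.eye(4);B[:3,:3]=R.from_euler("xyz",st["eef_rot"],degrees=True).as_matrix();B[:3,3]=st["tcp_pos"]
    T=np.linalg.inv(B@c["mount"]);np.savez(name+".npz",K=c["camera_matrix"],T=T)
    f=c["frame"][:,:,::-1].copy();print(st["tcp_pos"],st["eef_rot"])
    for p in pts:
        q=proj(c["camera_matrix"],T,np.array(p));print(q.round(1))
        cv2.circle(f,tuple(int(v) for v in np.clip(q,-999,999)),2,(0,0,255),-1)
    cv2.imwrite(f"pics/{name}.png",f)
E
python3 -c "
from wr import *
look('w2',[[.5782,.2876,.105],[.5763,.2923,.105]])"
```

```text
[0.57766196 0.28392606 0.22726016] [ 1.79934564e+02 -2.22561328e-02 -2.52406184e+01]
[276.4 210.3]
[272.2 214.7]
```

View pics/w2.png

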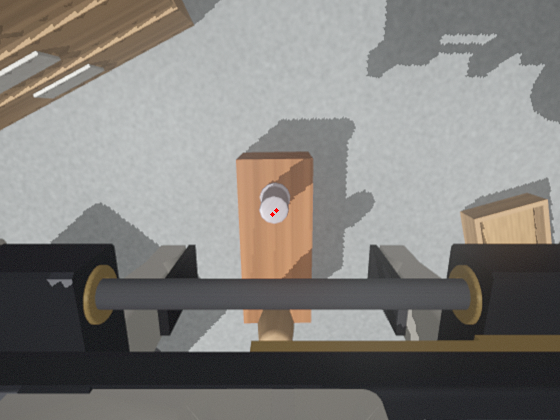

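The knob's top is centred at about (273,210), close to the prediction.

```bash
python3 -c "
from h import *
d=np.load('w2.npz');print(ray(d['K'],d['T'],273.3,210,.105))"
```

```text
[0.57946146 0.28976586 0.105     ]
```

>>> {"op": "carry_out", "data": {"commands": [0.03,0.13,-0.8,0,-1,0,0,-0.8,0,-1,0,0,-0.8,0,-1,0,0,-0.6,0,-1,0,0,-0.43,0,-1,0,0,0,0,-1,0,0,0,0,1,0,0,0,0,1]}}

```text
time_s: 12.85
tcp_pos: [0.58, 0.29, 0.0921]
eef_rot: [-179.8, -0.1, -25.3]
contact_force: [-0.0, 0.2, -0.8]
gripper_width: 0.0773
```

>>> {"op": "carry_out", "data": {"commands": [0,0,0,0,1,0,0,0,0,1,0,0,0,0,1,0,0,0,0,1,0,0,0,0,1,0,0,0,0,1,0,0,0,0,1,0,0,0,0,1]}}

```text
time_s: 13.65
tcp_pos: [0.5786, 0.2895, 0.0895]
eef_rot: [-180.0, 0.0, -25.3]
contact_force: [0.3, 0.0, -0.5]
gripper_width: 0.0232
```

>>> {"op": "carry_out", "data": {"commands": [0,0,0.3,0,1,0,0,0.6,0,1,0,0,0.8,0,1,0,0,0.8,0,1,0,0,1,0,1,0,0,1,0,1,0,0,1,0,1,0,0,0.5,0,1]}}

```text
time_s: 14.45
tcp_pos: [0.5793, 0.2894, 0.3351]
eef_rot: [-179.7, -0.2, -25.2]
contact_force: [0.7, 0.2, -1.0]
gripper_width: 0.0237
```

>>> {"op": "carry_out", "data": {"commands": [0,-0.4,0,0,1,0,-0.8,0,0,1,0,-1,0,0,1,0,-1,0,0,1,0,-1,0,0,1,0,-1,0,0,1,0,-1,0,0,1,0,-1,0,0,1]}}

```text
time_s: 15.25
tcp_pos: [0.5774, -0.0008, 0.3293]
eef_rot: [180.0, 0.1, -25.3]
contact_force: [0.8, -0.4, -0.9]
gripper_width: 0.0233
```

>>> {"op": "carry_out", "data": {"commands": [-0.2,-1,0,0,1,-0.2,-1,0,0,1,-0.2,-1,0,0,1,-0.2,-1,0,0,1,-0.05,-0.7,0,0,1,0,-0.5,0,0,1,0,0,0,0,1,0,0,0,0,1]}}

```text
time_s: 16.05
tcp_pos: [0.5437, -0.2071, 0.3291]
eef_rot: [180.0, 0.1, -25.3]
contact_force: [0.4, -0.4, -0.3]
gripper_width: 0.023
```

```bash
python3 -c "
from wr import *
st=telemetry.get_state();p=st['tcp_pos']
look('w3',[[.5446,-.2243,.205],[p[0],p[1],p[2]-.075],[.6431,-.0625,.229]])
d=np.load('wrist1.npz');print(ray(d['K'],d['T'],551,181,.205))
im=cv2.imread('pics/w3.png');cv2.imwrite('pics/w3.png',cv2.resize(im[60:360,100:500],None,fx=2,fy=2,interpolation=cv2.INTER_CUBIC))"
```

```text
[ 0.54369114 -0.20710451  0.32905323] [ 1.79988526e+02  7.21170463e-02 -2.53492040e+01]
[300.  198.2]
[280.7 228.4]
[ 37.9 179.8]
[ 0.54595344 -0.22306991  0.205     ]
```

View pics/w3.png

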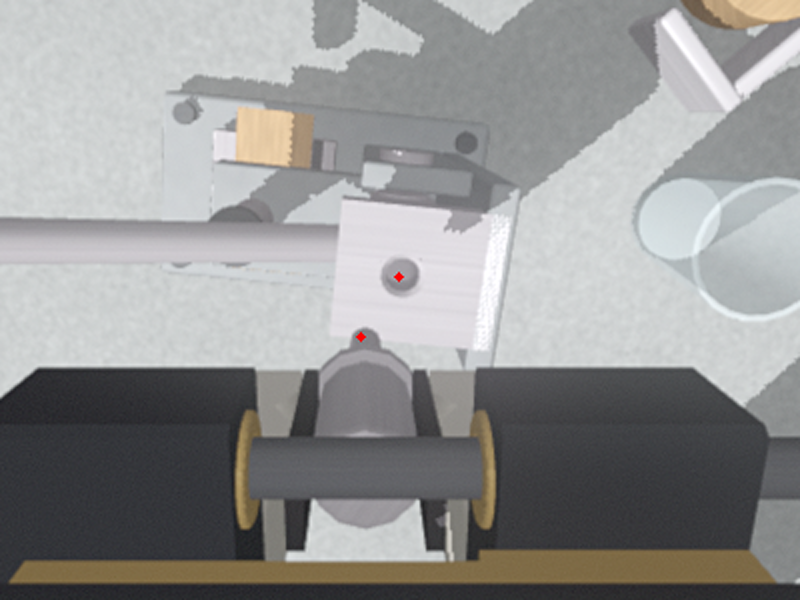

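The eye is at crop (401,275) and the pin tip at about (365,336), both within about 2 px of prediction. The lever looks up.

```bash
python3 -c "
from h import *
d=np.load('w3.npz');t=ray(d['K'],d['T'],282.2,228,.254);e=ray(d['K'],d['T'],300.25,197.25,.205);print(t,e,e-t)"
```

```text
[ 0.54350078 -0.20808944  0.254     ] [ 0.54524709 -0.22482107  0.205     ] [ 0.00174631 -0.01673162 -0.049     ]
```

>>> {"op": "carry_out", "data": {"commands": [0.04,-0.42,0,0,1,0,0,-0.4,0,1,0,0,-0.4,0,1,0,0,-0.2,0,1,0,0,0,0,1,0,0,0,0,1]}}

```text
time_s: 16.7
tcp_pos: [0.5465, -0.223, 0.2902]
eef_rot: [180.0, -0.0, -25.2]
contact_force: [0.8, 0.1, -0.3]
gripper_width: 0.0233
```

```bash
python3 -c "
from wr import *
st=telemetry.get_state();p=st['tcp_pos']
look('w4',[[.5451,-.2245,.205]])
im=cv2.imread('pics/w4.png');cv2.imwrite('pics/w4.png',cv2.resize(im[110:310,180:400],None,fx=3,fy=3,interpolation=cv2.INTER_CUBIC))"
```

```text
[ 0.54649549 -0.22302991  0.29017088] [ 1.79990283e+02 -2.95615453e-02 -2.52082677e+01]
[283.6 224.6]
```

View pics/w4.png

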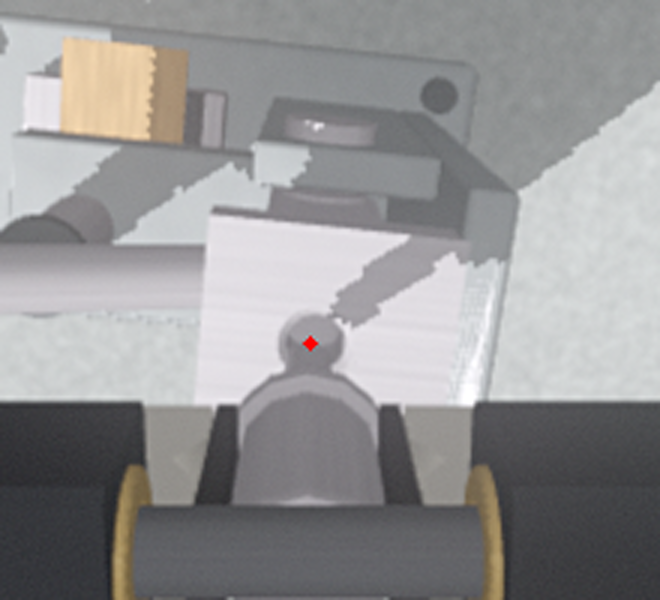

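The eye is at (311,343) and the shank is centred on it at x≈310. I'll insert in small steps, watching the force.

>>> {"op": "carry_out", "data": {"commands": [-0.01,-0.01,-0.15,0,1,0,0,-0.15,0,1,0,0,-0.15,0,1,0,0,-0.15,0,1,0,0,0,0,1]}}

```text
time_s: 17.25
tcp_pos: [0.5453, -0.2237, 0.2642]
eef_rot: [180.0, 0.1, -25.3]
contact_force: [-0.1, -1.3, -0.6]
gripper_width: 0.0236
```

>>> {"op": "carry_out", "data": {"commands": [0,0,-0.15,0,1,0,0,-0.15,0,1,0,0,-0.15,0,1,0,0,-0.15,0,1,0,0,0,0,1,0,0,0,0,1]}}

```text
time_s: 17.85
tcp_pos: [0.5458, -0.2238, 0.2414]
eef_rot: [180.0, 0.0, -25.3]
contact_force: [-0.1, -0.2, -0.3]
gripper_width: 0.0237
```

>>> {"op": "carry_out", "data": {"commands": [0,0,-0.1,0,1,0,0,-0.05,0,1,0,0,0,0,1,0,0,0,0,1]}}

```text
time_s: 18.25
tcp_pos: [0.5458, -0.2238, 0.2356]
eef_rot: [180.0, -0.0, -25.3]
contact_force: [0.2, -0.1, -0.5]
gripper_width: 0.0235
```

>>> {"op": "carry_out", "data": {"commands": [0,0,-0.04,0,1,0,0,-0.03,0,1,0,0,0,0,1,0,0,0,0,1]}}

```text
time_s: 18.65
tcp_pos: [0.5461, -0.2239, 0.2344]
eef_rot: [-180.0, -0.1, -25.2]
contact_force: [-2.7, 2.3, 9.5]
gripper_width: 0.0236
```

The collar is seated: 9.5 N reaction at z=0.234, where 0.2345 was expected. I'll release and back off.

>>> {"op": "carry_out", "data": {"commands": [0,0,0.03,0,1,0,0,0,0,-1,0,0,0,0,-1,0,0,0,0,-1,0,0,0,0,-1,0,0,0,0,-1,0,0,0,0,-1,0,0,0,0,-1]}}

```text
time_s: 19.45
tcp_pos: [0.5458, -0.2238, 0.2339]
eef_rot: [180.0, 0.0, -25.3]
contact_force: [1.1, 0.0, -0.5]
gripper_width: 0.074
```

>>> {"op": "carry_out", "data": {"commands": [0,0,0,0,-1,0,0,0.3,0,-1,0,0,0.7,0,-1,0,0,1,0,-1,0,0,1,0,-1,0,0,1,0,-1,0,0,0,0,-1]}}

```text
time_s: 20.15
tcp_pos: [0.5474, -0.2248, 0.4016]
eef_rot: [-179.9, -0.6, -25.2]
contact_force: [-0.4, -0.5, 0.1]
gripper_width: 0.0881
```

>>> {"op": "carry_out", "data": {"commands": [0,0.6,0,0,-1,0,1,0,0,-1,0,1,0,0,-1,0,1,0,0,-1,0,1,0,0,-1,0,0.4,0,0,-1,0,0,0,0,-1,0,0,0,0,-1]}}

```text
time_s: 20.95
tcp_pos: [0.5458, -0.0239, 0.3944]
eef_rot: [-180.0, -0.0, -25.2]
contact_force: [-0.2, 0.2, 0.9]
gripper_width: 0.0876
```

```bash
python3 - <<'E'
from plant import cams
from h import *
import cv2
A=np.zeros((560,800,3),np.uint8)
for n,x,y,o in(("scene",200,120,0),("top",250,160,400)):
    c=cams.capture(n);K,T=c["camera_matrix"],c["camera_from_world"]
    f=cv2.resize(c["frame"][y:y+140,x:x+100,::-1],None,fx=4,fy=4,interpolation=cv2.INTER_CUBIC)
    for p in([.545,-.2243,.25],[.545,-.2243,.205],[.6431,-.0625,.229]):
        q=(proj(K,T,np.array(p))-[x,y]+.5)*4-.5;print(n,q.round())
        cv2.circle(f,tuple(int(i) for i in q),2,(0,0,255),-1)
    A[:,o:o+400]=f
cv2.imwrite("pics/end.png",cv2.convertScaleAbs(A,alpha=1.4))
E
```

```text
scene [163. 124.]
scene [165. 188.]
scene [269. 296.]
top [361. 262.]
top [352. 265.]
top [ 98. 109.]
```

View pics/end.png

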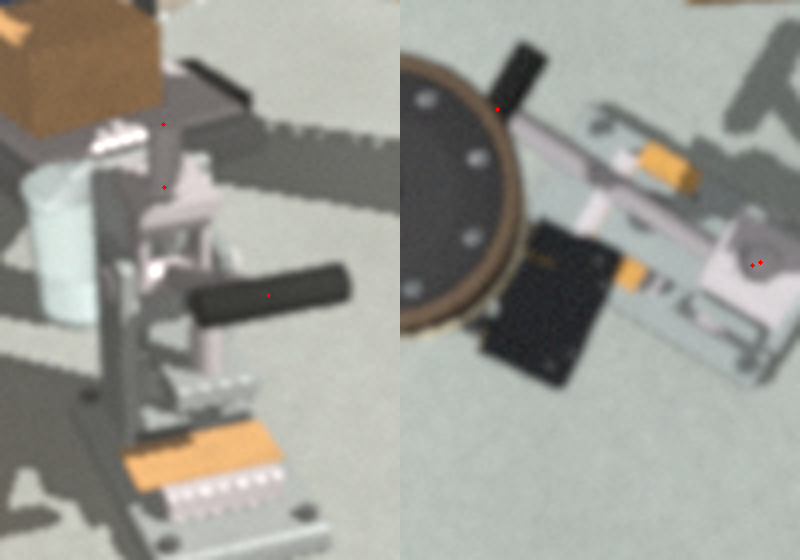

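The scene crop shows the pin upright and seated: knob top at about (163,124) and collar at (165,188), both as predicted. The lever grip is at its rest position (269,296), and the top view agrees. I'm handing in.

```bash
python3 -c "
from plant import r
print(r.close_job())"
```

```text
the job is handed in; nothing more can be done
None
```

The tag is stamped and the lever is locked. The job was handed in at about 21 s, and the interface gave no verdict.

- **Lever:** I gripped the T-grip off-centre, swung the lever down to its stop, then held it all the way back up. At the lower stop the reaction rose to 33 N. At the upper stop it was −32 N, and I relaxed before letting go.
- **Pin:** I lifted the pin from the rack and lowered it into the eye with almost no force. The collar met the plate with about 9.5 N at TCP z 0.234, where I expected 0.2345.
- **Last checks:** The final pictures show the pin upright in the eye, the collar on the plate and the lever grip at its rest position, all within about a pixel of prediction. The gripper was open and clear of everything.
- **Disagreements:** While I pushed the lever down, the pads slipped about 9 mm on the rubber grip, so the TCP height could not confirm the stop. I confirmed it from the force rise and a picture instead.
- **Not checked:** I did not take a final picture of the rack or the awl. The arm met no unexpected force near them.

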